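Load the rotary caddy and set its spindle cap a quarter turn off its seat

TASK

Load the rotary bench caddy: first stand the white jar in its narrow pocket and the solder spool in its wide pocket, both upright and let go. Then screw the knurled cap on the caddy's spindle down (clockwise) until it bottoms out on its seat, back it off a quarter turn so that the tray keeps its running clearance, and finish still gripping the cap at that setting, without letting go, so that it cannot creep. Leave the other things on the bench where they are.

Things in the scene. Friction and masses are not known exactly. Their poses are not given: they have to be found in the camera images.
- jar_center (a point): white plastic jar with a ribbed cap that is fixed to it, upright round 34 mm across, 43 mm tall, about 30 g; the point is its centre, 21.5 mm above its underside. Stands on the bench at the start
- solder_center (a point): spool of solder wire standing on one flange, axis upright: flanges 51 mm across and 5 mm thick at top and bottom, 34 mm core between them, 34 mm tall, about 180 g; the point is its centre, 17 mm above its underside. Stands on the bench at the start
- narrow_pocket (a point): narrow round pocket of the caddy's tray (aluminium disc 246 mm across, top 14 mm above the bench): centre of the pocket's floor, 14 mm above the bench; inside 44 mm across, wall 3 mm thick and 10 mm high. It lies 85 mm from the spindle. The tray turns about the spindle only stiffly (0.25 N m) and needs no turning
- wide_pocket (a point): wide round pocket of the same tray, opposite the narrow one: centre of the pocket's floor, 14 mm above the bench; inside 62 mm across, wall 3 mm thick and 10 mm high, 85 mm from the spindle
- cap_grip (a point): knurled steel cap on the upright spindle in the middle of the tray, 32 mm across and 24 mm tall, already started on its thread; the point is on the axis at half its height (68 mm above the bench when bottomed out, rising 4 mm per turn). Below it is a slim black hub (29 mm across at the seat). Once the pockets are loaded, the jar's top stands 57 mm above the bench and the spool's 48 mm; both stay at least 53 mm from the axis. Its x axis follows the dark index line on its top
- cap_turn (a joint): turn of the cap in rad: 0 is bottomed out on its seat (a hard stop), growing counter-clockwise seen from above as the cap is screwed off; 1.57 is a quarter turn backed off. Starts between 2.3 and 3.6; at 6.0 a stop keeps the cap on the spindle. Turns with 0.06 N m of friction and stays where it is left
- tape: bystander: roll of orange tape lying flat, 68 mm across, 12 mm tall; origin at the centre of its underside
- eraser: bystander: eraser, 20 x 45 x 12 mm, long along its y; origin at the centre of its underside
- wick: bystander: flat blue round case of desoldering braid, 39 mm across, 11 mm tall, with a braid tail; origin at its underside
- air_handle_left: tall obstacle, fixed: dark hot-air handle standing upright in its stand to the right of the caddy, about 60 mm across and reaching up to 280 mm above the bench; origin near its lower end. The stand's foot is 16 mm high and about 150 x 125 mm. Go round it, do not carry things through it
Things that resemble listed ones, but are neither listed nor needed, are in the scene too. Leave any yellow look-alike of the part that bears solder_center alone.

How it is judged:
By the outcome, as a careful person would: the job done as asked, in the order asked, and still so for the second after the job is handed in, while the arm keeps its last pose, push and grip.
It also fails if it takes over 72 s, if anything falls off the work surface, if the arm or the gripper's body presses on something with over 40 N, if the wrist force passes 120 N, or if a joint passes its speed limit or range.

ROBOT

A 7-joint arm with a two-finger parallel gripper is mounted at the origin on a cart in front of the work surface, level with it; the furniture and walls round the work are solid. World frame = base frame: x ahead of the robot, y to its left, z up, the work surface at z = 0. Lengths are in m, angles in degrees, forces in N, time in s.
With the tool pointing down it reaches from about 0.425 to 0.875 m from the base axis. Payload 4.7 kg.
Tool frame: the origin (TCP) lies between the finger pads; the fingertips stand env.finger_overhang ahead of it and the grasp point (between the pads) lies 5 mm behind it (env.finger_overhang is the distance from the TCP to the fingertips, in m); z points along the fingers, y is the line along which they close (so a half turn about z gives the same grasp; the last joint's range is limited). The gripper opens to 87 mm and grips with 3 to 60 N. Pads are 19 mm wide; open, the fingers measure 117 mm over their backs; the gripper's body (75 mm by 190 mm) begins 51 mm behind the grasp point.
Start: joints at [-72.817, 18.392, -4.016, 83.108, 1.295, 78.541, -3.26], TCP at [0.183, 0.624, 0.237] pointing down, gripper open.
Joint ranges: [-163.93, 163.93], [-17.29, 119.83], [-79.2, 71.16], [3.27, 140.29], [-89.18, 269.18], [5.43, 117.66], [-154.24, 154.24]. Speed limits (degrees/s): [147.25, 147.25, 180, 180, 180, 180, 180].

INTERFACE

Orientations are given as [roll, pitch, yaw] about the fixed x, y, z axes, in that order (R = Rz(yaw) Ry(pitch) Rx(roll)).
In Python, from cell import telemetry, eyes, env, models gives the robot as it stands. The module is installed in compiled form; this text tells all that it offers.
- The arm moves only by the tool drive_tool, never from a script. Its arguments are lists of equal length, an entry for each row: "angular": the turn, a rotation vector about the tool's x, y, z in rad, a list of three; "delta_pos": the shift along the tool's x, y, z in cm, a list of three; "gripper": the finger opening in cm, from 0 to 8.7. A call has 1 to 20 rows; each row shifts and turns the commanded pose from where the row before left it, along the tool's axes as they then stand; what a row does not reach is not made up. A row lasts 1/10 s, in which the tool goes at most 50 mm and 8.59 degrees, less where a joint would pass 70% of its speed; a pose out of reach is approached as far as the arm can. A call with a gripper value outside its range is refused whole. The fingers move at their own pace and stop on an object; "squeeze" is the grip in N (left out, the last holds). Time passes only in rows, so rows that do not move let the fingers close. It gives the time, the measured TCP pose, the force, the opening and the grip force at its end, in the units of the state.
- telemetry.get_obs(): the state, without advancing time (a new reading comes with each control period).
- eyes.read_camera(name): name is "scene" or "top"; returns a dict with "pixels" (384x512x3 uint8, red, green, blue), "mtx" (3x3 intrinsics, pixels), "origin" and "orientation" of the camera in the world. Camera axes: x right, y down, z forward; pixel columns grow to the right and rows downward; lengths in m; the calibration is good to about 2 mm. A picture is of the moment at which its call begins. There is no depth.
- env.sign_off(): hands the job in; it is judged then, once.
Trained networks look in a picture, given as the dict that the camera call returned (one of the last four; its "shot" number tells which), for a name from the list of things; names that differ only in an ending like _2 or _b are one class to them, and where a whole thing is asked for, a point or a joint stands for the part that bears it (a point fixed in the world has none). Each returns a list of dicts, best first, with "p" (0 to 1); they miss things now and then, are a little off and sometimes report something else, mostly with a low value. They report only what shows in the picture. A call takes as long as a camera call. They do not tell look-alikes from the thing itself.
- models.search_frame(picture, target): "centre" ([column, row] in pixels, amid what is visible of it).
- models.cut_out(picture, target): "pixels" (384x512 bool, what is visible of it) and "centre" ([column, row] in pixels, amid what is visible of it).
The state is a dict: "time_s": time; "qpos": joint angles; "joint_velocities": joint speeds; "effort": joint torques, N m; "tool_pos": TCP position; "tool_rot": TCP orientation; "force": force on the tool from outside, world axes, zero at the start; "wrist_torque": the same for the moment, N m; "grip_width": finger opening in m; "grasp_force": force on a finger pad.
Only numpy, scipy, OpenCV 4.12 (cv2) and the standard library are available. Lean on these libraries where they do the work, as an engineer would, in place of code of your own. Each camera call takes 0.05 s, during which the arm holds its last target. There are 200 camera calls.

## Working session

There is one attempt and no reset: what is moved stays moved. The work goes in short steps, Python scripts to look and compute and a tool call to move; the robot and the scene stay as the last step left them, time stands still between calls to the robot, and variables do not carry over. Pictures are saved under pics/ and viewed, at most 10 in all, crops included, and the job is handed in when it is done.

Besides the shell and the picture viewer there is one more tool, called after "Request:" as name(argument=value, ...) on one line, values as JSON. drive_tool: Moves the arm, as the interface text tells. Its arguments: {"type":"object","properties":{"angular":{"type":"array","items":{"type":"array","items":{"type":"number"}}},"delta_pos":{"type":"array","items":{"type":"array","items":{"type":"number"}}},"gripper":{"type":"array","items":{"type":"number"}},"squeeze":{"type":"number"}},"required":["angular","delta_pos","gripper"]}

```bash
mkdir -p pics; cat > h.py <<'E'
import numpy as np, cv2
from cell import telemetry, eyes, env, models
def cam(n): return eyes.read_camera(n)
def Rm(p):
    o=np.array(p["orientation"],float)
    if o.shape==(3,3): return o
    from scipy.spatial.transform import Rotation as R
    return R.from_euler('xyz',o,degrees=True).as_matrix()
def onz(p,c,z):
    d=Rm(p)@np.linalg.inv(np.array(p["mtx"]))@np.array([c[0],c[1],1.]); o=np.array(p["origin"])
    return o+d*(z-o[2])/d[2]
def proj(p,X):
    v=np.array(p["mtx"])@(Rm(p).T@(np.array(X)-np.array(p["origin"]))); return v[:2]/v[2]
def save(p,n,crop=None,s=1):
    im=p["pixels"][:,:,::-1]
    if crop: im=im[crop[1]:crop[3],crop[0]:crop[2]]
    cv2.imwrite("pics/"+n,cv2.resize(im,None,fx=s,fy=s,interpolation=cv2.INTER_CUBIC))
E
python3 - <<'E'
from h import *
print(telemetry.get_obs(), env.finger_overhang)
for n in("top","scene"):
    p=cam(n); save(p,n+"0.png",s=1.5); print(n,p["origin"],p["orientation"],p["mtx"])
    for t,z in[("jar_center",.043),("solder_center",.034),("narrow_pocket",.014),("wide_pocket",.014),("cap_grip",.08),("tape",.012),("eraser",.012),("wick",.011),("air_handle_left",.1)]:
        for r in models.search_frame(p,t)[:4]: print(t,np.round(r["centre"]),round(r["p"],2),onz(p,r["centre"],z).round(3))
E
```

```text
{'time_s': 0.0, 'qpos': array([-72.81814071,  18.43775778,  -4.01586075,  83.17496508,
         1.2951183 ,  78.53933656,  -3.2601357 ]), 'joint_velocities': array([-0.05667209,  0.03111715, -0.03934348, -0.08991752, -0.06240831,
       -0.05402533, -0.01645195]), 'effort': array([-4.86637146e-05, -4.91283703e+01, -4.03833389e-01, -3.12528992e+01,
       -6.38776808e-02,  4.36285778e-02,  1.72926207e-04]), 'tool_pos': array([0.18313703, 0.6231262 , 0.23547572]), 'tool_rot': array([-1.79893190e+02,  5.71433544e-03,  1.63628097e+02]), 'force': array([-0.1885196 , -1.50446901, -0.92956151]), 'wrist_torque': array([ 0.04193631, -0.00548508, -0.04534247]), 'grasp_force': 0.0, 'grip_width': 0.08692591151787414} 0.014
top [0.41945597 0.04338997 1.1061632 ] [-174.59893623    1.36539577  -91.29171747] [[432.44008135   0.         254.16142254]
 [  0.         432.44008135 196.31671269]
 [  0.           0.           1.        ]]
jar_center [308. 249.] 0.72 [ 0.389 -0.062  0.043]
jar_center [168. 265.] 0.69 [0.357 0.28  0.043]
solder_center [260. 235.] 0.71 [0.425 0.054 0.034]
solder_center [357.
[... 413 characters left out ...]
21] [-140.24370675    0.44395839 -152.07189421] [[351.78814908   0.         254.02231482]
 [  0.         351.78814908 189.2578395 ]
 [  0.           0.           1.        ]]
jar_center [269. 311.] 0.76 [0.345 0.292 0.043]
solder_center [340. 163.] 0.86 [ 0.355 -0.17   0.034]
solder_center [285. 213.] 0.8 [0.418 0.052 0.034]
narrow_pocket [207. 251.] 0.55 [0.539 0.22  0.014]
wide_pocket [206. 253.] 0.82 [0.538 0.228 0.014]
cap_grip [201. 236.] 0.71 [0.544 0.224 0.08 ]
tape [313. 153.] 0.8 [ 0.443 -0.194  0.012]
tape [206. 250.] 0.43 [0.543 0.22  0.012]
eraser [288. 257.] 0.53 [0.367 0.148 0.012]
wick [318. 192.] 0.47 [ 0.376 -0.064  0.011]
air_handle_left [284. 213.] 0.43 [0.404 0.099 0.1  ]
```

View pics/top0.png

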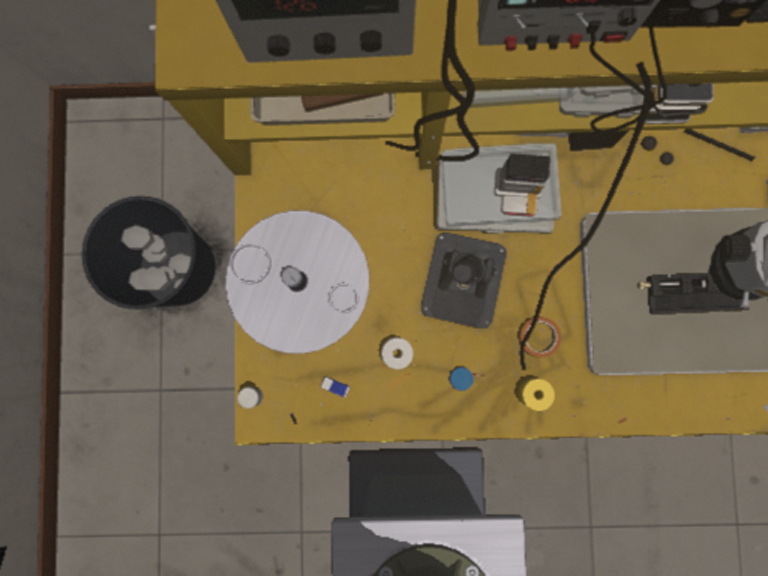

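View pics/scene0.png

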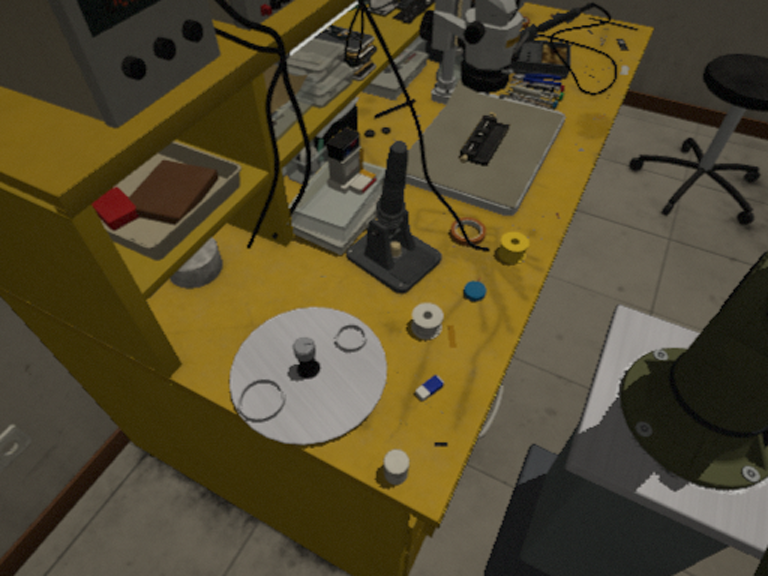

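```bash
python3 - <<'E'
from h import *
from scipy.optimize import least_squares
P={n:cam(n) for n in("top","scene")}
a=np.linspace(0,2*np.pi,60)
def hullc(p,x,y,r,z0,z1):
    pts=np.array([proj(p,[x+r*np.cos(t),y+r*np.sin(t),z]) for z in(z0,z1) for t in a],np.float32)
    m=cv2.moments(cv2.convexHull(pts)); return np.array([m['m10'],m['m01']])/m['m00']
g={"jar_center":(.357,.28),"solder_center":(.42,.053),"cap_grip":(.548,.21)}
dim={"jar_center":(.017,0,.043),"solder_center":(.0255,0,.034),"cap_grip":(.016,.058,.082)}
for t in g:
    obs={}
    for n,p in P.items():
        e=proj(p,[*g[t],.03]); rs=[r for r in models.cut_out(p,t) if np.hypot(*(np.array(r["centre"])-e))<25]
        if rs:
            m=rs[0]["pixels"]; ys,xs=np.nonzero(m); obs[n]=np.array([xs.mean(),ys.mean()])
            print(t,n,rs[0]["p"],m.sum(),xs.min(),xs.max(),ys.min(),ys.max())
    for ns in (list(obs),*[[n] for n in obs]):
        s=least_squares(lambda v:np.concatenate([hullc(P[n],*v,*dim[t])-obs[n] for n in ns]),g[t]); print(t,ns,s.x.round(4),s.fun.round(2))
for t in("narrow_pocket","wide_pocket"):
    for n,p in P.items():
        for r in models.cut_out(p,t)[:2]:
            m=r["pixels"].astype(np.uint8); c=max(cv2.findContours(m,0,1)[0],key=len); print(t,n,r["p"],m.sum(),cv2.fitEllipse(c) if len(c)>5 else 0)
save(P["top"],"t1.png",(130,120,390,300),3); save(P["scene"],"s1.png",(140,130,370,330),3)
E
```

```text
jar_center top 0.68 187 159 175 258 271
jar_center scene 0.9 339 256 272 300 323
jar_center ['top', 'scene'] [0.3571 0.2883] [ 0.11  0.42 -0.31 -0.07]
jar_center ['top'] [0.3581 0.2886] [-0.  0.]
jar_center ['scene'] [0.3565 0.2882] [0. 0.]
solder_center top 0.64 294 256 275 227 246
solder_center scene 0.67 427 275 295 202 226
solder_center ['top', 'scene'] [0.4221 0.0429] [-0.34 -0.29  0.45 -0.18]
solder_center ['top'] [0.4214 0.042 ] [ 0. -0.]
solder_center ['scene'] [0.4229 0.0439] [0. 0.]
cap_grip top 0.59 153 188 201 178 191
cap_grip scene 0.48 199 196 210 225 240
cap_grip ['top', 'scene'] [0.5495 0.2103] [-0.17  0.42 -0.19 -0.44]
cap_grip ['top'] [0.5505 0.2099] [0. 0.]
cap_grip ['scene'] [0.5485 0.2111] [ 0. -0.]
narrow_pocket top 0.95 6878 ((197.9036102294922, 187.7884063720703), (92.9874496459961, 94.72850036621094), 38.01307678222656)
narrow_pocket scene 0.64 7359 ((205.517333984375, 250.3813018798828), (89.91756439208984, 104.65459442138672), 73.21614837646484)
wide_pocket top 0.73 6869 ((197.93585205078125, 187.73934936523438), (93.19873809814453, 94.29534149169922), 14.97063159942627)
wide_pocket scene 0.79 7365 ((205.4638671875, 250.39865112304688), (89.61336517333984, 105.18058776855469), 70.83403015136719)
```

View pics/t1.png

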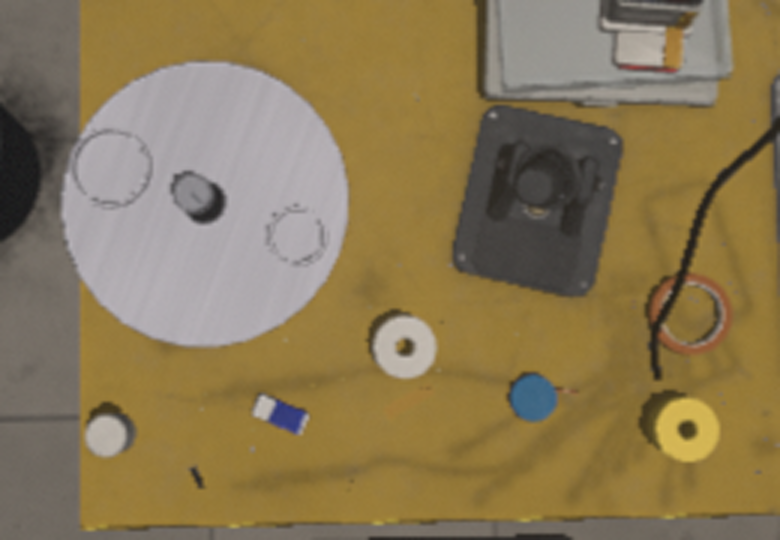

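View pics/s1.png

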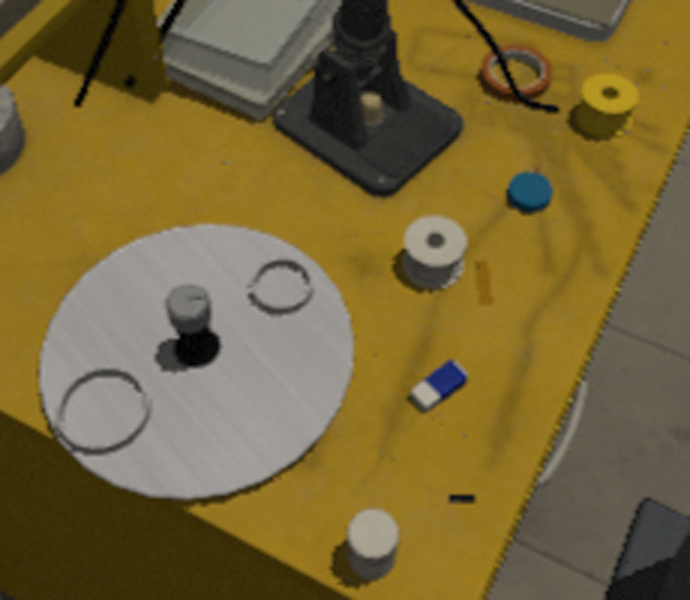

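```bash
python3 - <<'E'
from h import *
from scipy.optimize import least_squares
P={n:cam(n) for n in("top","scene")}
a=np.linspace(0,2*np.pi,60)
def hullc(p,x,y,r,z0,z1):
    pts=np.array([proj(p,[x+r*np.cos(t),y+r*np.sin(t),z]) for z in(z0,z1) for t in a],np.float32)
    m=cv2.moments(cv2.convexHull(pts)); return np.array([m['m10'],m['m01']])/m['m00']
W={"top":(167.0,175.7),"scene":(174.4,266.7)}; N={"top":(228.4,198.4),"scene":(233,225.3)}
T={"top":(197.9,187.76),"scene":(205.49,250.39)}
def f(v):
    x,y,th=v;u=np.array([np.cos(th),np.sin(th)])*.085;r=[]
    for n,p in P.items():
        r+=[hullc(p,x-u[0],y-u[1],.0235,.014,.024)-N[n],hullc(p,x+u[0],y+u[1],.0325,.014,.024)-W[n],hullc(p,x,y,.123,0.004,.014)-T[n]]
    return np.concatenate(r)
s=least_squares(f,(.55,.21,1.2));x,y,th=s.x;u=np.array([np.cos(th),np.sin(th)])*.085
print(s.x,s.fun.round(2),"narrow",s.x[:2]-u,"wide",s.x[:2]+u)
# handle
for n,p in P.items(): print(n,onz(p,(309,180),.28) if n=="top" else onz(p,(265,100),.28))
# cap index line crop
for n in P: save(P[n],n+"cap.png",(185,170,215,200) if n=="top" else (185,215,220,250),10)
i=np.hstack([cv2.imread("pics/topcap.png"),cv2.resize(cv2.imread("pics/scenecap.png"),(300,300))]);cv2.imwrite("pics/cap.png",i)
E
```

```text
[0.54996774 0.21068678 1.198767  ] [ 0.26  0.01 -0.78  0.12 -0.03  0.11  0.64 -0.75 -0.28 -0.36 -0.26  0.34] narrow [0.51906967 0.1315015 ] wide [0.58086581 0.28987207]
top [ 0.5268698  -0.04471245  0.28      ]
scene [ 0.51826927 -0.02681892  0.28      ]
```

View pics/cap.png

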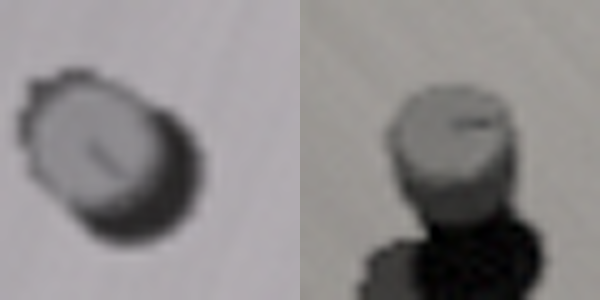

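```bash
cat > plan.py <<'E'
import sys
from h import *
from scipy.spatial.transform import Rotation as R
o=telemetry.get_obs(); v=[float(q) for q in sys.argv[1:]]
p=np.array(o["tool_pos"]); r=o["tool_rot"]; psi=r[2]; 
tgt=v[3] if len(v)>3 else psi
d=(tgt-psi+180)%360-180
print("t",round(o["time_s"],2),"pos",p.round(4),"rot",np.round(r,2),"q7",round(o["qpos"][6],1),"F",np.round(o["force"],1),"M",np.round(o["wrist_torque"],2),"w",round(o["grip_width"],4),"g",round(o["grasp_force"],1))
Rf=R.from_euler('xyz',[180,0,psi+d],degrees=True).as_matrix(); Rn=R.from_euler('xyz',r,degrees=True)
w=(Rn.inv()*R.from_matrix(Rf)).as_rotvec()
print("turn rad",w.round(4)," then delta cm",(Rf.T@(np.array(v[:3])-p)*100).round(2))
E
python3 plan.py .357 .2885 .12 158.7
python3 - <<'E'
from h import *
P=cam("top")
c=onz(P,(167,117),0);print("panel bottom",c)
for z in(.15,.2,.25,.3,.4,.5): print(z,onz(P,(105,60),z).round(3),"lower shelf",onz(P,(150,91),z).round(3))
E
```

```text
t 1.7 pos [0.1833 0.6236 0.2366] rot [180.     0.   163.63] q7 -3.3 F [0.  0.3 0.4] M [ 0.03 -0.01 -0.03] w 0.0869 g 0.0
turn rad [0.0001 0.     0.086 ]  then delta cm [-28.36 -24.91  11.66]
panel bottom [0.73966847 0.29175658 0.        ]
0.15 [0.835 0.401 0.15 ] lower shelf [0.758 0.297 0.15 ]
0.2 [0.813 0.383 0.2  ] lower shelf [0.74  0.284 0.2  ]
0.25 [0.792 0.364 0.25 ] lower shelf [0.723 0.27  0.25 ]
0.3 [0.77  0.345 0.3  ] lower shelf [0.705 0.257 0.3  ]
0.4 [0.726 0.308 0.4  ] lower shelf [0.67  0.231 0.4  ]
0.5 [0.683 0.27  0.5  ] lower shelf [0.634 0.204 0.5  ]
```

Request:
drive_tool(angular=[[0,0,0.086],[0,0,0],[0,0,0],[0,0,0],[0,0,0],[0,0,0],[0,0,0],[0,0,0],[0,0,0],[0,0,0],[0,0,0],[0,0,0],[0,0,0],[0,0,0],[0,0,0]], delta_pos=[[0,0,0],[-2.36,-2.08,0.97],[-2.36,-2.08,0.97],[-2.36,-2.08,0.97],[-2.36,-2.08,0.97],[-2.36,-2.08,0.97],[-2.36,-2.08,0.97],[-2.36,-2.08,0.97],[-2.36,-2.08,0.97],[-2.36,-2.08,0.97],[-2.36,-2.08,0.97],[-2.36,-2.08,0.97],[-2.36,-2.08,0.97],[0,0,0],[0,0,0]], gripper=[7,7,7,7,7,7,7,7,7,7,7,7,7,7,7], squeeze=15)

```text
time_s: 3.25
tool_pos: [0.3566, 0.288, 0.1203]
tool_rot: [180.0, -0.0, 158.6]
force: [-0.4, 0.4, 0.7]
grip_width: 0.0698
grasp_force: 0.0
```

```bash
python3 plan.py .357 .2885 .027 158.7
```

```text
t 3.25 pos [0.3566 0.288  0.1203] rot [ 1.7997e+02 -2.0000e-02  1.5860e+02] q7 26.5 F [-0.4  0.4  0.7] M [ 0.05 -0.04 -0.02] w 0.0698 g 0.0
turn rad [ 0.0006 -0.0003 -0.0018]  then delta cm [-0.01  0.06  9.33]
```

Request:
drive_tool(angular=[[0,0,0],[0,0,0],[0,0,0],[0,0,0],[0,0,0],[0,0,0],[0,0,0],[0,0,0],[0,0,0],[0,0,0],[0,0,0],[0,0,0]], delta_pos=[[0,0.06,1.87],[0,0,1.87],[0,0,1.87],[0,0,1.87],[0,0,1.85],[0,0,0],[0,0,0],[0,0,0],[0,0,0],[0,0,0],[0,0,0],[0,0,0]], gripper=[7,7,7,7,7,7,2.5,2.5,2.5,2.5,2.5,2.5], squeeze=15)

```text
time_s: 4.45
tool_pos: [0.3569, 0.2889, 0.0272]
tool_rot: [180.0, 0.0, 158.7]
force: [-0.5, 0.3, 1.7]
grip_width: 0.0333
grasp_force: 15.0
```

```bash
python3 plan.py .357 .2885 .12 158.7
```

```text
t 4.45 pos [0.3569 0.2889 0.0272] rot [1.7996e+02 1.0000e-02 1.5869e+02] q7 28.0 F [-0.5  0.3  1.7] M [-0.13  0.06 -0.  ] w 0.0333 g 15.0
turn rad [ 0.0007  0.0002 -0.0002]  then delta cm [-0.03 -0.04 -9.28]
```

Request:
drive_tool(angular=[[0,0,0],[0,0,0],[0,0,0],[0,0,0],[0,0,0],[0,0,0],[0,0,0],[0,0,0],[0,0,0],[0,0,0],[0,0,0],[0,0,0],[0,0,0],[0,0,0]], delta_pos=[[0,0,-1],[0,0,-2.3],[0,0,-2.4],[0,0,-2.3],[-1.3,-0.55,0],[-2.6,-1.09,0],[-2.6,-1.09,0],[-2.6,-1.09,0],[-2.6,-1.09,0],[-2.6,-1.09,0],[-2.6,-1.09,0],[-2.6,-1.09,0],[-1.3,-0.55,0],[0,0,0]], gripper=[2.5,2.5,2.5,2.5,2.5,2.5,2.5,2.5,2.5,2.5,2.5,2.5,2.5,2.5])

```text
time_s: 5.85
tool_pos: [0.5202, 0.1296, 0.1075]
tool_rot: [-180.0, 0.1, 158.5]
force: [0.3, 0.9, -1.0]
grip_width: 0.0334
grasp_force: 15.0
```

```bash
python3 plan.py .519 .1315 .0415 158.7; python3 - <<'E'
from h import *
for n in("scene","top"):
    p=cam(n); e=proj(p,[.519,.1315,.095])
    for r in models.cut_out(p,"jar_center"):
        ys,xs=np.nonzero(r["pixels"]); print(n,r["p"],xs.mean(),ys.mean(),e,r["pixels"].sum())
    if n=="scene": save(p,"j.png",(150,150,330,290),4)
E
```

```text
t 5.85 pos [0.5202 0.1296 0.1075] rot [-1.7998e+02  8.0000e-02  1.5847e+02] q7 55.6 F [ 0.3  0.9 -1. ] M [-0.03  0.02  0.03] w 0.0334 g 15.0
turn rad [-0.0003  0.0014 -0.004 ]  then delta cm [0.18 0.13 6.6 ]
scene 0.44 234.640522875817 206.04575163398692 [231.9197838  205.60024273] 153
```

View pics/j.png

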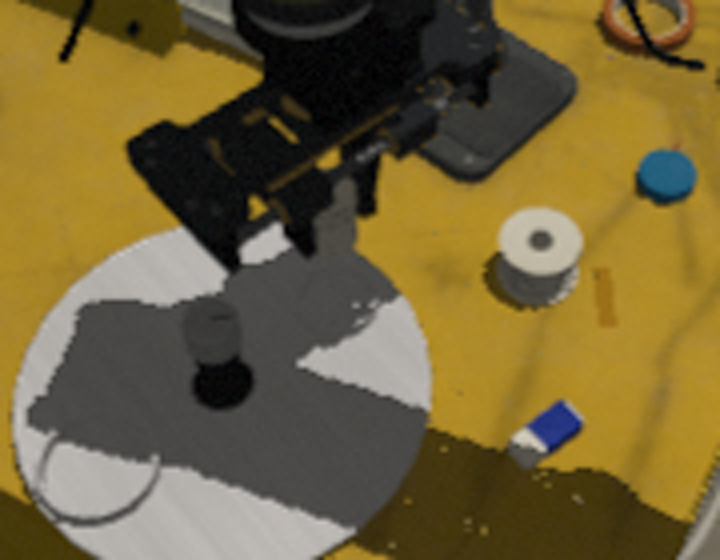

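Request:
drive_tool(angular=[[0,0,0],[0,0,0],[0,0,0],[0,0,0],[0,0,0],[0,0,0]], delta_pos=[[0,0,0],[0,0,1.5],[0,0,1.5],[0,0,1],[0,0,0],[0,0,0]], gripper=[2.5,2.5,2.5,2.5,2.5,2.5])

```text
time_s: 6.65
tool_pos: [0.5187, 0.1322, 0.0671]
tool_rot: [180.0, -0.0, 158.7]
force: [0.3, -0.2, 0.3]
grip_width: 0.0331
grasp_force: 15.0
```

```bash
python3 plan.py .519 .1315 .0415 158.7
```

```text
t 6.65 pos [0.5187 0.1322 0.0671] rot [180.    -0.   158.72] q7 56.7 F [ 0.3 -0.2  0.3] M [-0.06 -0.03 -0.01] w 0.0331 g 15.0
turn rad [ 0.     -0.      0.0004]  then delta cm [-0.05 -0.05  2.56]
```

Request:
drive_tool(angular=[[0,0,0],[0,0,0],[0,0,0],[0,0,0],[0,0,0]], delta_pos=[[-0.05,-0.05,1],[0,0,0.9],[0,0,0.4],[0,0,0.25],[0,0,0]], gripper=[2.5,2.5,2.5,2.5,2.5])

```text
time_s: 7.15
tool_pos: [0.5191, 0.1311, 0.0414]
tool_rot: [-180.0, -0.0, 158.7]
force: [0.7, -0.5, -0.0]
grip_width: 0.0332
grasp_force: 15.0
```

```bash
python3 plan.py .519 .1315 .0415 158.7
```

```text
t 7.15 pos [0.5191 0.1311 0.0414] rot [-1.7999e+02 -1.0000e-02  1.5869e+02] q7 57.6 F [ 0.7 -0.5 -0. ] M [-0.01  0.01 -0.03] w 0.0332 g 15.0
turn rad [-0.0001 -0.0001 -0.0002]  then delta cm [ 0.02  0.03 -0.01]
```

Request:
drive_tool(angular=[[0,0,0],[0,0,0],[0,0,0],[0,0,0],[0,0,0],[0,0,0],[0,0,0],[0,0,0],[0,0,0],[0,0,0],[0,0,0],[0,0,0],[0,0,0],[0,0,0],[0,0,0],[0,0,0]], delta_pos=[[0,0,0],[0,0,0],[0,0,0],[0,0,-1],[0,0,-1.5],[0,0,-2.2],[0,0,-2.2],[0.6,-1.18,0],[1.17,-2.36,0],[1.17,-2.36,0],[1.17,-2.36,0],[1.17,-2.36,0],[0.6,-1.18,0],[0,0,0],[0,0,0],[0,0,0]], gripper=[4.5,4.5,4.5,4.5,4.5,5,6,7,7.5,7.5,7.5,7.5,7.5,7.5,7.5,7.5])

```text
time_s: 8.75
tool_pos: [0.4224, 0.0435, 0.1107]
tool_rot: [180.0, 0.1, 158.8]
force: [-0.6, 0.2, 0.9]
grip_width: 0.075
grasp_force: 0.0
```

```bash
python3 plan.py .422 .043 .0275 158.7; python3 - <<'E'
from h import *
for n in("scene","top"):
    p=cam(n); e=proj(p,[.519,.1315,.0355])
    for r in models.cut_out(p,"jar_center")[:3]:
        ys,xs=np.nonzero(r["pixels"]); print(n,r["p"],xs.mean(),ys.mean(),e,r["pixels"].sum())
    save(p,n+"2.png",(150,130,330,290),2)
cv2.imwrite("pics/both2.png",np.hstack([cv2.imread("pics/scene2.png"),cv2.imread("pics/top2.png")]))
E
```

```text
t 8.75 pos [0.4224 0.0435 0.1107] rot [1.7997e+02 6.0000e-02 1.5875e+02] q7 57.6 F [-0.6  0.2  0.9] M [-0.05 -0.02  0.03] w 0.075 g 0.0
turn rad [0.0006 0.0011 0.0009]  then delta cm [ 0.02 -0.06  8.32]
scene 0.83 233.2325581395349 220.56744186046512 [233.31042453 220.58122453] 215
top 0.71 228.3774834437086 196.98013245033113 [228.14354856 197.86372973] 151
```

View pics/both2.png

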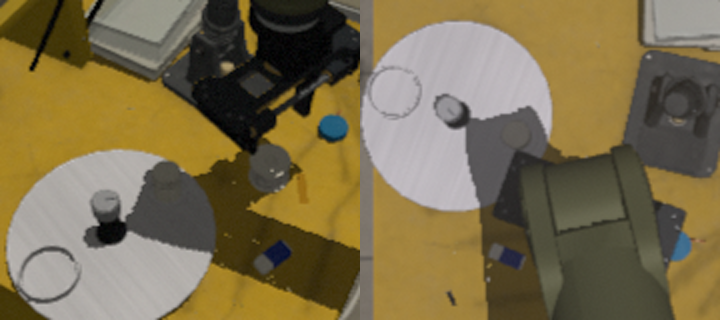

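Request:
drive_tool(angular=[[0,0,0],[0,0,0],[0,0,0],[0,0,0],[0,0,0],[0,0,0],[0,0,0],[0,0,0],[0,0,0],[0,0,0],[0,0,0],[0,0,0]], delta_pos=[[0,-0.04,1.7],[0,0,1.7],[0,0,1.7],[0,0,1.7],[0,0,1],[0,0,0.5],[0,0,0],[0,0,0],[0,0,0],[0,0,0],[0,0,0],[0,0,0]], gripper=[7.5,7.5,7.5,7.5,7.5,7.5,7.5,4.3,4.3,4.3,4.3,4.3], squeeze=28)

```text
time_s: 10.15
tool_pos: [0.4215, 0.0425, 0.0276]
tool_rot: [180.0, 0.0, 158.7]
force: [-0.6, 1.5, 0.3]
grip_width: 0.0457
grasp_force: 2.1
```

```bash
python3 plan.py .422 .043 .1175 158.7
```

```text
t 10.15 pos [0.4215 0.0425 0.0276] rot [1.7996e+02 3.0000e-02 1.5870e+02] q7 61.5 F [-0.6  1.5  0.3] M [ 0.24 -0.06  0.01] w 0.0457 g 2.1
turn rad [ 0.0008  0.0005 -0.    ]  then delta cm [-0.03  0.06 -8.99]
```

```bash
python3 - <<'E'
from h import *
p=cam("scene"); save(p,"g.png",(230,150,350,260),6)
for r in models.cut_out(p,"solder_center")[:3]: print(r["p"],r["centre"],r["pixels"].sum(),proj(p,[.422,.043,.017]))
o=telemetry.get_obs();print(o["grip_width"],o["grasp_force"],o["force"])
E
```

```text
0.92 [342.0, 164.7] 312 [285.12269393 213.75007505]
0.58 [201.4, 234.5] 212 [285.12269393 213.75007505]
0.45 [293.2, 218.4] 141 [285.12269393 213.75007505]
0.0441706824556801 21.91342500382234 [-0.7758542   1.44583168  0.19871378]
```

View pics/g.png

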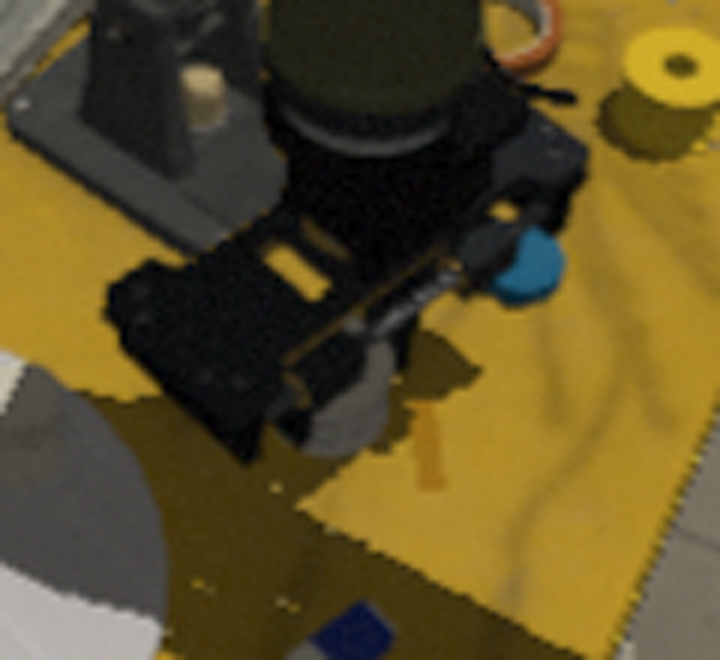

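Request:
drive_tool(angular=[[0,0,0],[0,0,0],[0,0,0],[0,0,0]], delta_pos=[[0,0,0],[0,0,0],[0,0,0],[0,0,0]], gripper=[4.3,4.3,4.3,4.3])

```text
time_s: 10.65
tool_pos: [0.4215, 0.0425, 0.0276]
tool_rot: [180.0, 0.0, 158.7]
force: [-0.5, 0.9, 3.4]
grip_width: 0.0438
grasp_force: 28.0
```

Request:
drive_tool(angular=[[0,0,0],[0,0,0],[0,0,0],[0,0,0],[0,0,0],[0,0,0],[0,0,0],[0,0,0],[0,0,0]], delta_pos=[[0,0,0],[0,0,0],[0,0,0],[0,0,0],[0,0,-2],[0,0,-3],[0,0,-3],[0,0,0],[0,0,0]], gripper=[7.5,7.5,7.5,7.5,7.5,7.5,7.5,7.5,7.5])

```text
time_s: 11.55
tool_pos: [0.4215, 0.0423, 0.1076]
tool_rot: [179.9, 0.0, 158.7]
force: [-0.0, -0.1, -0.7]
grip_width: 0.0746
grasp_force: 0.0
```

```bash
python3 - <<'E'
from h import *
from scipy.optimize import least_squares
P=cam("scene"); save(P,"g2.png",(230,150,350,260),6)
a=np.linspace(0,2*np.pi,60)
def hull(p,x,y,r,z0,z1):
    pts=np.array([proj(p,[x+r*np.cos(t),y+r*np.sin(t),z]) for z in(z0,z1) for t in a],np.float32)
    return cv2.convexHull(pts)
def hc(*k):
    m=cv2.moments(hull(*k)); return np.array([m['m10'],m['m01']])/m['m00']
for r in models.cut_out(P,"solder_center")[:4]:
    ys,xs=np.nonzero(r["pixels"]); c=np.array([xs.mean(),ys.mean()])
    if abs(c[0]-287)<20: print(r["p"],c,len(xs),xs.min(),xs.max(),ys.min(),ys.max(),least_squares(lambda v:hc(P,*v,.0255,0,.034)-c,(.42,.04)).x)
h=hull(P,.422,.043,.0255,0,.034)[:,0];print(h.min(0),h.max(0),cv2.contourArea(h))
E
```

```text
0.97 [285.41142857 213.66285714] 350 276 295 203 224 [0.42152175 0.04252337]
[274.64435 201.49713] [295.9394  226.09238] 431.29743209225126
```

View pics/g2.png

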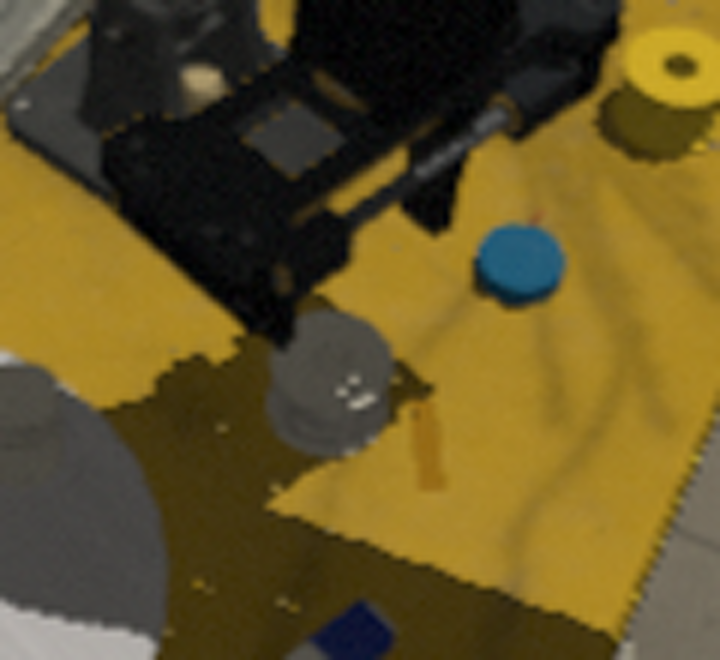

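Request:
drive_tool(angular=[[0,0,0],[0,0,0],[0,0,0],[0,0,0],[0,0,0],[0,0,0],[0,0,0],[0,0,0],[0,0,0],[0,0,0],[0,0,0],[0,0,0],[0,0,0],[0,0,0],[0,0,0],[0,0,0],[0,0,0],[0,0,0],[0,0,0]], delta_pos=[[0,0,2],[0,0,2],[0,0,2],[0,0,1.5],[0,0,0.5],[0,0,0],[0,0,0],[0,0,0],[0,0,0],[0,0,0],[0,0,0],[0,0,0],[0,0,0],[0,0,0],[0,0,0],[0,0,-1],[0,0,-1.5],[0,0,-1.5],[0,0,0]], gripper=[7.5,7.5,7.5,7.5,7.5,7.5,3,3,3,3,3,3,3,3,3,3,3,3,3], squeeze=30)

```text
time_s: 13.55
tool_pos: [0.4225, 0.0425, 0.069]
tool_rot: [179.9, 0.1, 158.7]
force: [-0.2, 0.2, -0.5]
grip_width: 0.0439
grasp_force: 30.0
```

```bash
python3 plan.py .422 .043 .1175 158.7;  python3 - <<'E'
from h import *
P=cam("scene"); save(P,"g3.png",(230,150,350,260),6)
E
```

```text
t 13.55 pos [0.4225 0.0425 0.069 ] rot [1.7987e+02 1.5000e-01 1.5869e+02] q7 59.3 F [-0.2  0.2 -0.5] M [-0.   -0.    0.01] w 0.0439 g 30.0
turn rad [ 0.0023  0.0026 -0.0001]  then delta cm [ 0.07  0.03 -4.85]
```

View pics/g3.png

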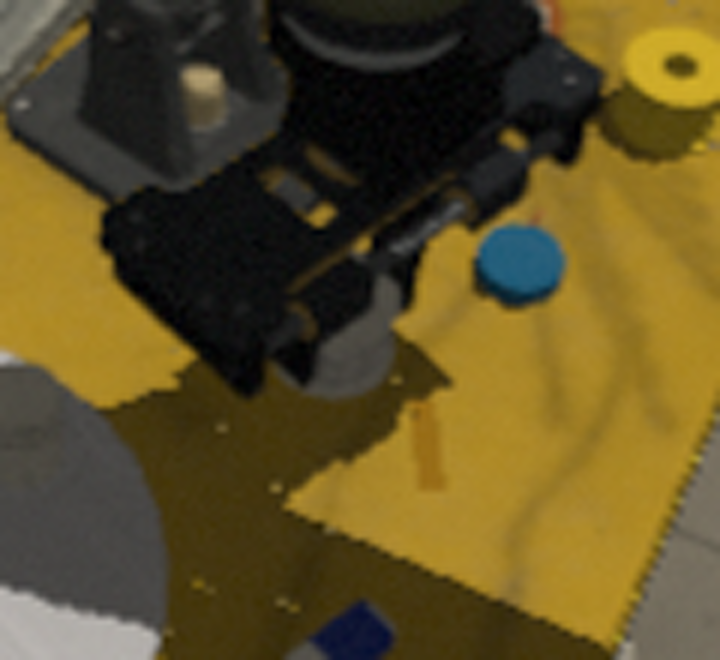

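Request:
drive_tool(angular=[[0,0,0],[0,0,0],[0,0,0],[0,0,0],[0,0,0],[0,0,0],[0,0,0],[0,0,0],[0,0,0],[0,0,0],[0,0,0],[0,0,0],[0,0,0],[0,0,0],[0,0,0],[0,0,0],[0,0,0],[0,0,0],[0,0,0],[0,0,0]], delta_pos=[[0,0,-1.5],[0,0,-2.5],[0,0,-2.5],[0,0,-1.6],[-0.26,1.31,0],[-0.53,2.62,0],[-0.53,2.62,0],[-0.53,2.62,0],[-0.53,2.62,0],[-0.53,2.62,0],[-0.53,2.62,0],[-0.53,2.62,0],[-0.53,2.62,0],[-0.53,2.62,0],[-0.53,2.62,0],[-0.26,1.31,0],[0,0,0],[0,0,0],[0,0,0],[0,0,0]], gripper=[3,3,3,3,3,3,3,3,3,3,3,3,3,3,3,3,3,3,3,3])

```text
time_s: 15.6
tool_pos: [0.5799, 0.2887, 0.1481]
tool_rot: [-180.0, -0.0, 158.6]
force: [-0.3, -0.5, -0.8]
grip_width: 0.0436
grasp_force: 30.0
```

```bash
python3 plan.py .581 .290 .075 158.7;  python3 - <<'E'
from h import *
o=telemetry.get_obs();x,y,z=o["tool_pos"]
a=np.linspace(0,2*np.pi,60)
for n in ("scene","top"):
    P=cam(n); u=z-.0276
    h=np.array([proj(P,[x+.0255*np.cos(t),y+.0255*np.sin(t),u+k]) for k in(0,.034) for t in a]); print(n,"exp",h.min(0),h.max(0))
    for r in models.cut_out(P,"solder_center")[:4]:
        ys,xs=np.nonzero(r["pixels"]); print(r["p"],len(xs),xs.min(),xs.max(),ys.min(),ys.max())
    for r in models.search_frame(P,"jar_center"): print("jar",r)
E
```

```text
t 15.6 pos [0.5799 0.2887 0.1481] rot [-1.7997e+02 -2.0000e-02  1.5863e+02] q7 45.0 F [-0.3 -0.5 -0.8] M [-0.04 -0.01 -0.01] w 0.0436 g 30.0
turn rad [-0.0004 -0.0003 -0.0012]  then delta cm [-0.05  0.16  7.31]
scene exp [148.88996034 221.92260623] [178.51231345 253.19647621]
0.69 341 333 352 155 175
0.55 482 154 178 224 252
0.23 204 195 210 225 240
jar {'centre': [236.6, 222.6], 'p': 0.84}
jar {'centre': [316.7, 194.0], 'p': 0.68}
top exp [141.81069381 156.42699813] [167.85041421 180.93901415]
0.79 398 347 370 253 273
jar {'centre': [227.9, 197.9], 'p': 0.55}
```

Request:
drive_tool(angular=[[0,0,0],[0,0,0],[0,0,0],[0,0,0],[0,0,0],[0,0,0]], delta_pos=[[-0.05,0.15,1.3],[0,0,2.5],[0,0,2.3],[0,0,1.2],[0,0,0],[0,0,0]], gripper=[3,3,3,3,3,3])

```text
time_s: 16.5
tool_pos: [0.5815, 0.291, 0.0756]
tool_rot: [180.0, 0.0, 158.7]
force: [-0.5, -0.3, -1.3]
grip_width: 0.0436
grasp_force: 30.0
```

```bash
python3 plan.py .581 .290 .042 158.7
```

```text
t 16.5 pos [0.5815 0.291  0.0756] rot [1.7998e+02 2.0000e-02 1.5870e+02] q7 45.9 F [-0.5 -0.3 -1.3] M [ 0.02 -0.01 -0.03] w 0.0436 g 30.0
turn rad [ 0.0003  0.0003 -0.0001]  then delta cm [ 0.01 -0.11  3.36]
```

Request:
drive_tool(angular=[[0,0,0],[0,0,0],[0,0,0],[0,0,0],[0,0,0],[0,0,0]], delta_pos=[[0,-0.1,1.2],[0,0,1.2],[0,0,0.5],[0,0,0.3],[0,0,0.15],[0,0,0]], gripper=[3,3,3,3,3,3])

```text
time_s: 17.1
tool_pos: [0.581, 0.29, 0.0421]
tool_rot: [180.0, 0.0, 158.7]
force: [0.1, -0.1, -1.0]
grip_width: 0.0439
grasp_force: 30.0
```

```bash
python3 plan.py .581 .290 .042 158.7
```

```text
t 17.1 pos [0.581  0.29   0.0421] rot [1.7998e+02 2.0000e-02 1.5870e+02] q7 46.5 F [ 0.1 -0.1 -1. ] M [-0.04  0.01 -0.04] w 0.0439 g 30.0
turn rad [ 0.0004  0.0003 -0.    ]  then delta cm [-0.   -0.    0.01]
```

Request:
drive_tool(angular=[[0,0,0],[0,0,0],[0,0,0],[0,0,0],[0,0,0],[0,0,0],[0,0,0],[0,0,0],[0,0,0],[0,0,0],[0,0,0],[0,0,0],[0,0,0]], delta_pos=[[0,0,0.04],[0,0,0],[0,0,0],[0,0,0],[0,0,0],[0,0,0],[0,0,-0.7],[0,0,-1.3],[0,0,-2.5],[0,0,-2.5],[0,0,-2.5],[0,0,-0.5],[0,0,0]], gripper=[3,6.8,6.8,6.8,6.8,6.8,6.8,6.8,6.8,6.8,6.8,6.8,6])

```text
time_s: 18.4
tool_pos: [0.5817, 0.2903, 0.1434]
tool_rot: [179.8, 0.1, 158.7]
force: [0.1, -0.1, 0.3]
grip_width: 0.0649
grasp_force: 0.0
```

```bash
python3 plan.py .55 .2107 .142 158.7; python3 - <<'E'
from h import *
from scipy.optimize import least_squares
a=np.linspace(0,2*np.pi,60)
def hc(p,x,y,r,z0,z1):
    m=cv2.moments(cv2.convexHull(np.array([proj(p,[x+r*np.cos(t),y+r*np.sin(t),z]) for z in(z0,z1) for t in a],np.float32))); return np.array([m['m10'],m['m01']])/m['m00']
for n in ("scene","top"):
    P=cam(n)
    for t,r0,h in(("solder_center",.0255,.034),("jar_center",.017,.043)):
      for r in models.cut_out(P,t)[:3]:
        ys,xs=np.nonzero(r["pixels"]);c=np.array([xs.mean(),ys.mean()]); print(n,t,round(r["p"],2),len(xs),least_squares(lambda v:hc(P,*v,r0,.014,.014+h)-c,(.55,.2)).x.round(3))
E
```

```text
t 18.4 pos [0.5817 0.2903 0.1434] rot [1.7984e+02 1.1000e-01 1.5870e+02] q7 45.1 F [ 0.1 -0.1  0.3] M [ 0.06  0.01 -0.03] w 0.0649 g 0.0
turn rad [ 0.0028  0.0019 -0.0001]  then delta cm [ 0.06 -8.57  0.14]
scene solder_center 0.84 335 [ 0.348 -0.17 ]
scene solder_center 0.82 488 [0.582 0.291]
scene jar_center 0.64 242 [0.518 0.132]
top solder_center 0.58 394 [ 0.352 -0.183]
top solder_center 0.43 119 [0.555 0.216]
top jar_center 0.53 158 [0.52  0.131]
```

Request:
drive_tool(angular=[[0,0,0],[0,0,0],[0,0,0],[0,0,0],[0,0,0],[0,0,-0.137],[0,0,-0.137],[0,0,-0.137],[0,0,-0.137],[0,0,-0.137],[0,0,-0.137],[0,0,-0.137],[0,0,-0.137],[0,0,-0.137],[0,0,-0.137],[0,0,-0.137],[0,0,0],[0,0,0]], delta_pos=[[0,-1.4,0],[0,-2,0],[0,-2,0],[0,-2,0],[0,-1.15,0],[0,0,0],[0,0,0],[0,0,0],[0,0,0],[0,0,0],[0,0,0],[0,0,0],[0,0,0],[0,0,0],[0,0,0],[0,0,0],[0,0,0],[0,0,0]], gripper=[5,5,5,5,5,5,5,5,5,5,5,5,5,5,5,5,5,5])

```text
time_s: 20.5
tool_pos: [0.5497, 0.2099, 0.1414]
tool_rot: [180.0, -0.0, -115.2]
force: [-0.2, 0.3, 0.3]
grip_width: 0.0505
grasp_force: 0.0
```

```bash
python3 plan.py .55 .2107 .070 245
```

```text
t 20.5 pos [0.5497 0.2099 0.1414] rot [ 179.99   -0.   -115.16] q7 133.4 F [-0.2  0.3  0.3] M [0.07 0.08 0.01] w 0.0505 g 0.0
turn rad [ 0.0001 -0.     -0.0028]  then delta cm [-0.08  0.    7.14]
```

Request:
drive_tool(angular=[[0,0,0],[0,0,0],[0,0,0],[0,0,0],[0,0,0],[0,0,0],[0,0,0],[0,0,0],[0,0,0],[0,0,0],[0,0,0],[0,0,0]], delta_pos=[[-0.08,0,1.5],[0,0,2.2],[0,0,2],[0,0,1.2],[0,0,0.5],[0,0,0],[0,0,0],[0,0,0],[0,0,0],[0,0,0],[0,0,0],[0,0,0]], gripper=[5,5,5,5,5,5,2.5,2.5,2.5,2.5,2.5,2.5], squeeze=20)

```text
time_s: 21.7
tool_pos: [0.5523, 0.2105, 0.0685]
tool_rot: [-179.8, 0.1, -115.0]
force: [5.6, -1.4, 0.5]
grip_width: 0.0315
grasp_force: 20.0
```

```bash
python3 plan.py .55 .2107 .067 245
```

```text
t 21.7 pos [0.5523 0.2105 0.0685] rot [-1.7978e+02  1.3000e-01 -1.1500e+02] q7 134.2 F [ 5.6 -1.4  0.5] M [-0.16 -0.97  0.06] w 0.0315 g 20.0
turn rad [-0.0039  0.0023 -0.    ]  then delta cm [0.08 0.21 0.15]
```

Request:
drive_tool(angular=[[0,0,0],[0,0,0],[0,0,0.06],[0,0,0.1],[0,0,0.1],[0,0,0.1],[0,0,0.1],[0,0,0.06],[0,0,0],[0,0,0]], delta_pos=[[0,-0.22,0],[0,0,0],[0,0,0.004],[0,0,0.006],[0,0,0.006],[0,0,0.006],[0,0,0.006],[0,0,0.004],[0,0,0],[0,0,0]], gripper=[2.5,2.5,2.5,2.5,2.5,2.5,2.5,2.5,2.5,2.5], squeeze=25)

```text
time_s: 22.7
tool_pos: [0.5529, 0.2101, 0.0679]
tool_rot: [-180.0, 0.1, -144.7]
force: [1.5, -1.3, 5.4]
grip_width: 0.0306
grasp_force: 25.0
```

```bash
python3 plan.py .5523 .2105 .067; python3 - <<'E'
from h import *
p=cam("top");print([ (r["centre"],r["p"]) for r in models.search_frame(p,"cap_grip")][:2])
E
```

```text
t 22.7 pos [0.5529 0.2101 0.0679] rot [-1.7997e+02  1.0000e-01 -1.4468e+02] q7 106.1 F [ 1.5 -1.3  5.4] M [-0.22 -0.42 -0.07] w 0.0306 g 25.0
turn rad [-0.0006  0.0017 -0.    ]  then delta cm [0.03 0.06 0.09]
[]
```

Request:
drive_tool(angular=[[0,0,0.06],[0,0,0.1],[0,0,0.1],[0,0,0.1],[0,0,0.1],[0,0,0.1],[0,0,0.1],[0,0,0.06],[0,0,0],[0,0,0]], delta_pos=[[0,0,0.004],[0,0,0.006],[0,0,0.006],[0,0,0.006],[0,0,0.006],[0,0,0.006],[0,0,0.006],[0,0,0.004],[0,0,0],[0,0,0]], gripper=[2.5,2.5,2.5,2.5,2.5,2.5,2.5,2.5,2.5,2.5], squeeze=25)

```text
time_s: 23.8
tool_pos: [0.5531, 0.2093, 0.0675]
tool_rot: [-180.0, 0.1, 174.0]
force: [1.8, -2.4, 5.6]
grip_width: 0.0315
grasp_force: 25.0
```

```bash
python3 plan.py .5529 .2101 .067
```

```text
t 23.8 pos [0.5531 0.2093 0.0675] rot [-1.7999e+02  1.1000e-01  1.7402e+02] q7 66.9 F [ 1.8 -2.4  5.6] M [-0.47 -0.52 -0.06] w 0.0315 g 25.0
turn rad [-0.0002  0.0019 -0.    ]  then delta cm [0.03 0.08 0.05]
```

Request:
drive_tool(angular=[[0,0,0.06],[0,0,0.1],[0,0,0.1],[0,0,0.1],[0,0,0.1],[0,0,0.1],[0,0,0.06],[0,0,0],[0,0,0]], delta_pos=[[-0.05,-0.08,-0.03],[0,0,0.006],[0,0,0.006],[0,0,0.006],[0,0,0.006],[0,0,0.006],[0,0,0.006],[0,0,0],[0,0,0]], gripper=[2.5,2.5,2.5,2.5,2.5,2.5,2.5,2.5,2.5], squeeze=25)

```text
time_s: 24.7
tool_pos: [0.5529, 0.2085, 0.0671]
tool_rot: [-180.0, 0.0, 138.5]
force: [1.1, -2.1, 5.7]
grip_width: 0.0312
grasp_force: 25.0
```

```bash
python3 plan.py .5529 .2101 .067
```

```text
t 24.7 pos [0.5529 0.2085 0.0671] rot [-1.8000e+02  4.0000e-02  1.3851e+02] q7 33.5 F [ 1.1 -2.1  5.7] M [-0.47 -0.32 -0.06] w 0.0312 g 25.0
turn rad [-0.0001  0.0007 -0.    ]  then delta cm [0.1  0.12 0.01]
```

Request:
drive_tool(angular=[[0,0,0.05],[0,0,0.1],[0,0,0.1],[0,0,0.1],[0,0,0.05],[0,0,0],[0,0,0]], delta_pos=[[0.02,-0.06,-0.03],[0,0,0.006],[0,0,0.006],[0,0,0.006],[0,0,0.006],[0,0,0],[0,0,0]], gripper=[2.5,2.5,2.5,2.5,2.5,2.5,2.5], squeeze=18)

```text
time_s: 25.4
tool_pos: [0.5524, 0.2083, 0.0669]
tool_rot: [180.0, 0.0, 115.6]
force: [3.2, -2.1, 4.6]
grip_width: 0.0315
grasp_force: 18.0
```

```bash
python3 plan.py .5529 .2085 .067
```

```text
t 25.4 pos [0.5524 0.2083 0.0669] rot [1.7997e+02 5.0000e-02 1.1563e+02] q7 12.0 F [ 3.2 -2.1  4.6] M [-0.63 -0.6  -0.07] w 0.0315 g 18.0
turn rad [0.0005 0.0008 0.    ]  then delta cm [ 0.    0.05 -0.01]
```

Request:
drive_tool(angular=[[0,0,0.05],[0,0,0.05],[0,0,0.05],[0,0,0.05],[0,0,0]], delta_pos=[[0,0.06,-0.02],[0,0,0.003],[0,0,0.003],[0,0,0.003],[0,0,0]], gripper=[2.5,2.5,2.5,2.5,2.5])

```text
time_s: 25.9
tool_pos: [0.5522, 0.2082, 0.0667]
tool_rot: [-179.9, 0.1, 104.1]
force: [0.9, -3.6, 5.7]
grip_width: 0.0314
grasp_force: 18.0
```

```bash
python3 plan.py .5529 .2085 .067
```

```text
t 25.9 pos [0.5522 0.2082 0.0667] rot [-1.7993e+02  5.0000e-02  1.0412e+02] q7 1.3 F [ 0.9 -3.6  5.7] M [-0.94 -0.21 -0.07] w 0.0314 g 18.0
turn rad [-0.0012  0.0009 -0.    ]  then delta cm [ 0.01  0.08 -0.03]
```

Request:
drive_tool(angular=[[0,0,0.05],[0,0,0.05],[0,0,0.05],[0,0,0.05],[0,0,0]], delta_pos=[[0,0,0.003],[0,0,0.003],[0,0,0.003],[0,0,0.003],[0,0,0]], gripper=[2.5,2.5,2.5,2.5,2.5])

```text
time_s: 26.4
tool_pos: [0.552, 0.2082, 0.0666]
tool_rot: [-179.9, 0.1, 92.7]
force: [0.9, -4.1, 5.0]
grip_width: 0.0312
grasp_force: 18.0
```

```bash
python3 plan.py .5529 .2085 .067
```

```text
t 26.4 pos [0.552  0.2082 0.0666] rot [-1.7992e+02  8.0000e-02  9.2720e+01] q7 -9.3 F [ 0.9 -4.1  5. ] M [-0.98 -0.1   0.28] w 0.0312 g 18.0
turn rad [-0.0014  0.0013 -0.    ]  then delta cm [ 0.02  0.09 -0.04]
```

Request:
drive_tool(angular=[[0,0,-0.05],[0,0,-0.05],[0,0,0]], delta_pos=[[0,-0.06,-0.02],[0,0,0],[0,0,0]], gripper=[2.5,2.5,2.5], squeeze=22)

```text
time_s: 26.7
tool_pos: [0.5521, 0.2083, 0.0668]
tool_rot: [180.0, 0.0, 98.4]
force: [2.1, -4.7, 3.7]
grip_width: 0.0315
grasp_force: 22.0
```

```bash
python3 plan.py .552 .2082 .067
```

```text
t 26.7 pos [0.5521 0.2083 0.0668] rot [1.800e+02 4.000e-02 9.844e+01] q7 -4.0 F [ 2.1 -4.7  3.7] M [-0.85 -0.55  0.03] w 0.0315 g 22.0
turn rad [0.     0.0008 0.    ]  then delta cm [-0.01 -0.01 -0.02]
```

Request:
drive_tool(angular=[[0,0,0.04],[0,0,0.03],[0,0,0]], delta_pos=[[0,0,0],[0,0,0],[0,0,0]], gripper=[2.5,2.5,2.5])

```text
time_s: 27.0
tool_pos: [0.5519, 0.2083, 0.0667]
tool_rot: [-180.0, 0.1, 94.3]
force: [2.5, -4.7, 3.2]
grip_width: 0.0317
grasp_force: 22.0
```

```bash
python3 plan.py .552 .2082 .067
```

```text
t 27.0 pos [0.5519 0.2083 0.0667] rot [-1.7999e+02  6.0000e-02  9.4300e+01] q7 -7.9 F [ 2.5 -4.7  3.2] M [-1.07 -0.52 -0.02] w 0.0317 g 22.0
turn rad [-0.0002  0.0011 -0.    ]  then delta cm [-0.01  0.01 -0.03]
```

Request:
drive_tool(angular=[[0,0,0.03],[0,0,0]], delta_pos=[[0,0,0],[0,0,0]], gripper=[2.5,2.5])

```text
time_s: 27.2
tool_pos: [0.5519, 0.2083, 0.0667]
tool_rot: [-180.0, 0.1, 92.6]
force: [3.3, -5.5, 2.3]
grip_width: 0.0313
grasp_force: 22.0
```

```bash
python3 plan.py .552 .2082 .067
```

```text
t 27.2 pos [0.5519 0.2083 0.0667] rot [-1.7999e+02  8.0000e-02  9.2640e+01] q7 -9.5 F [ 3.3 -5.5  2.3] M [-1.1  -0.56  0.3 ] w 0.0313 g 22.0
turn rad [-0.0001  0.0014 -0.    ]  then delta cm [-0.01  0.01 -0.03]
```

Request:
drive_tool(angular=[[0,0,0],[0,0,-0.05],[0,0,-0.1],[0,0,-0.1],[0,0,-0.1],[0,0,-0.1],[0,0,-0.1],[0,0,-0.1],[0,0,-0.1],[0,0,-0.1],[0,0,-0.1],[0,0,-0.1],[0,0,-0.1],[0,0,-0.1],[0,0,-0.1],[0,0,-0.1],[0,0,-0.05],[0,0,0],[0,0,0]], delta_pos=[[-0.08,0.04,0],[0,0,-0.006],[0,0,-0.006],[0,0,-0.006],[0,0,-0.006],[0,0,-0.006],[0,0,-0.006],[0,0,-0.006],[0,0,-0.006],[0,0,-0.006],[0,0,-0.006],[0,0,-0.006],[0,0,-0.006],[0,0,-0.006],[0,0,-0.006],[0,0,-0.006],[0,0,-0.006],[0,0,0],[0,0,0]], gripper=[2.5,2.5,2.5,2.5,2.5,2.5,2.5,2.5,2.5,2.5,2.5,2.5,2.5,2.5,2.5,2.5,2.5,2.5,2.5], squeeze=28)

```text
time_s: 29.1
tool_pos: [0.553, 0.2093, 0.0678]
tool_rot: [179.9, 0.1, 178.6]
force: [5.2, -1.7, -0.3]
grip_width: 0.0313
grasp_force: 28.0
```

```bash
python3 plan.py .552 .2082 .067 184.2
```

```text
t 29.1 pos [0.553  0.2093 0.0678] rot [1.7992e+02 1.0000e-01 1.7857e+02] q7 71.3 F [ 5.2 -1.7 -0.3] M [-0.25 -1.13  0.02] w 0.0313 g 28.0
turn rad [ 0.0014  0.0017 -0.0983]  then delta cm [ 0.1  -0.1   0.08]
```

Request:
drive_tool(angular=[[0,0,-0.05],[0,0,-0.048],[0,0,0],[0,0,0],[0,0,0]], delta_pos=[[-0.06,0,-0.003],[0,0,-0.003],[0,0,0],[0,0,0],[0,0,0]], gripper=[2.5,2.5,2.5,2.5,2.5], squeeze=28)

```text
time_s: 29.6
tool_pos: [0.553, 0.2094, 0.0679]
tool_rot: [179.9, 0.0, -175.8]
force: [3.6, 0.6, -1.6]
grip_width: 0.0315
grasp_force: 28.0
```

```bash
python3 plan.py .552 .2082 .067 184.2; python3 - <<'E'
from h import *
from scipy.optimize import least_squares
a=np.linspace(0,2*np.pi,60)
def hc(p,x,y,r,z0,z1):
    m=cv2.moments(cv2.convexHull(np.array([proj(p,[x+r*np.cos(t),y+r*np.sin(t),z]) for z in(z0,z1) for t in a],np.float32))); return np.array([m['m10'],m['m01']])/m['m00']
for n in ("scene","top"):
    P=cam(n); save(P,n+"_end.png")
    for t,r0,h in(("solder_center",.0255,.034),("jar_center",.017,.043)):
      for r in models.cut_out(P,t)[:3]:
        ys,xs=np.nonzero(r["pixels"]);c=np.array([xs.mean(),ys.mean()]); print(n,t,round(r["p"],2),len(xs),least_squares(lambda v:hc(P,*v,r0,.014,.014+h)-c,(.55,.2)).x.round(3))
E
```

```text
t 29.6 pos [0.553  0.2094 0.0679] rot [ 1.7993e+02  3.0000e-02 -1.7583e+02] q7 76.6 F [ 3.6  0.6 -1.6] M [ 0.27 -0.88  0.01] w 0.0315 g 28.0
turn rad [ 0.0012  0.0006 -0.0004]  then delta cm [ 0.11 -0.11  0.09]
scene solder_center 0.73 532 [0.582 0.291]
scene solder_center 0.57 358 [ 0.348 -0.168]
top solder_center 0.69 397 [ 0.352 -0.182]
top jar_center 0.69 130 [0.518 0.132]
```

```bash
python3 -c "
from cell import env; print(env.sign_off())"
```

```text
the job is handed in; nothing more can be done
None
```

The job is handed in at about 30 s of the 72 s: the jar stands in the narrow pocket and the white spool in the wide one, and the cap was screwed to a repeatable hard stop, backed off about 90° by tool yaw and is still held at 28 N (cap angle judged from wrist torque and yaw, not seen).

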